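# Load the vacuum-oven tray

## Task

Get the drying tray ready for the oven: slide the covered dishes, without lifting or tipping them, until all four are fully home in the two lanes of the tray that hold no ring, two in each lane, the far dish against the back lip and the near one touching it. Stand the temperature logger upright in the ring on the tray, resting on the tray's floor. Leave the tape roll, the bottle and the spoon where they are.

Things in the scene. Friction and masses are not known exactly. Their poses are not given: they have to be found in the camera images.
- tray: Steel oven tray, fixed. Origin on the bench; x to its back, y left, z up. Floor 3 mm thick, x -193 to +151 mm, y -159 to +159. Lips 6 mm high above the floor at the back (inner face x +145) and sides (inner faces y +-153); front open. Two dark ribs 6 mm wide, 6 mm high above the floor, x -23 to +145, at y -52 and +52, bound the lanes. The column right of them carries only the ring.
- place0 (a point): Home place at the back of the left lane: centre of a dish touching the back lip (tray x +100, y +104 mm; 14 mm above the bench, half-way up the dish). The left lane, between the left rib and the left lip, is 98 mm wide and centred at tray y +104.
- place1 (a point): Home place at the back of the middle lane (tray x +100, y 0 mm). The middle lane, between the two ribs, is 98 mm wide and centred at tray y 0.
- place2 (a point): Home place of the near dish in the left lane, touching the one behind (tray x +9, y +104).
- place3 (a point): Home place of the near dish in the middle lane (tray x +9, y 0).
- holder_floor (a point): Centre of the ring, on the tray's floor (tray x +50, y -105 mm; 3 mm above the bench). Ring: dark steel, fixed on the tray, bore 27 mm, outside 38 mm, 20 mm high, in the right-hand column.
- logger_center (a point): Centre (half-way up) of the temperature logger: bare metal cylinder 22 mm across, 76 mm tall, about 100 g, with a narrow dark groove 52 mm up; z along its axis. Starts standing on the bench to the left or right of the tray.
- dish0_center (a point): Centre (half-way up) of a covered round dish, 90 mm across, 22 mm tall, glass with a pale rim and a dark film under its clear lid, about 90 g, all four alike; slides easily on the tray. Starts loose inside the left lane, 15 to 55 mm short of its home at the back.
- dish1_center (a point): Centre (half-way up) of a covered round dish, 90 mm across, 22 mm tall, glass with a pale rim and a dark film under its clear lid, about 90 g, all four alike; slides easily on the tray. Starts loose inside the middle lane, 15 to 55 mm short of its home at the back.
- dish2_center (a point): Centre (half-way up) of a covered round dish, 90 mm across, 22 mm tall, glass with a pale rim and a dark film under its clear lid, about 90 g, all four alike; slides easily on the tray. Starts on the open front part of the tray, towards the left, roughly in front of the left lane.
- dish3_center (a point): Centre (half-way up) of a covered round dish, 90 mm across, 22 mm tall, glass with a pale rim and a dark film under its clear lid, about 90 g, all four alike; slides easily on the tray. Starts on the open front part of the tray, towards the right, to the right of the middle lane's centre.
- tape: Bystander: paper tape roll lying flat, 68 mm across, 24 mm high, origin at the centre of its underside. Stands on the other side of the tray from the logger.
- glue: Bystander: white bottle with a blue cap, 48 mm across, 130 mm tall, standing to the right of the tray; origin at the centre of its underside.
- spatula: Bystander: spoon with a wooden handle, 170 mm long, lying on the bench to the left of the tray; origin at mid-length, on the bench.
Mind the look-alikes: they are no part of the job. Leave any orange, purple or turquoise look-alike of the part that bears dish2_center alone.

How it is judged:
By the outcome, as a careful person would: the job done as asked, in the order asked, and still so for the second after the job is handed in, with the robot touching nothing.
It also fails if it takes over 61 s, if anything falls off the work surface, if the arm or the gripper's body presses on something with over 40 N, if the wrist force passes 120 N, or if a joint passes its speed limit or range.

## Robot

A 6-joint arm with a two-finger parallel gripper is mounted at the origin on the work surface. World frame = base frame: x ahead of the robot, y to its left, z up, the work surface at z = 0. Lengths are in m, angles in rad, forces in N, time in s.
With the tool pointing down it reaches from about 0.375 to 0.9 m from the base axis. Payload 3.1 kg.
Tool frame: the origin (TCP) lies midway between the tips of the shut fingers; the grasp point (between the pads) lies 19 mm behind it; z points along the fingers, y is the line along which they close (so a half turn about z gives the same grasp; the last joint's range is limited). The gripper opens to 85 mm and grips with 20 to 120 N. Pads are 22 mm wide; open, the fingers measure 114 mm over their backs; the gripper's body (76 mm by 85 mm) begins 54 mm behind the grasp point. The pads swing forward as they close: fully open they stand 13 mm farther back than shut.
Start: joints at [1.169, 0.527, 1.433, -0, 1.181, -0.178], TCP at [0.139, 0.609, 0.231] pointing down, gripper open.
Joint ranges: [-3.08, 3.08], [-0.75, 2.2], [0.22, 2.44], [-1.43, 4.57], [0, 2.65], [-2.85, 2.85]. Speed limits (rad/s): [2.79, 2.79, 3.14, 3.14, 3.14, 3.14].

## Interface

Orientations are given as a unit quaternion [x, y, z, w].
In Python, from station import manip gives the robot as it stands.
- The arm moves only by the tool move_arm, never from a script. Its argument "increments" is a list that holds one entry, the list of rows, each a list of 5 numbers: the gripper's target within -1 to 1 (shut at 1, half-way at 0, fully open at -1), then the shift along the world's x, y, z in m, then the turn about the world's z in degrees. In form: [[[fingers, dx, dy, dz, twist], ...]]. A call has 1 to 8 rows; each row shifts and turns the commanded pose from where the row before left it; what a row does not reach is not made up. A row lasts 1/10 s, in which the tool goes at most 50 mm and 8.59 degrees, less where a joint would pass 70% of its speed; a pose out of reach is approached as far as the arm can. A call with a gripper value outside its range is refused whole. The fingers move at their own pace and stop on an object; "newtons" is the grip in N (left out, the last holds). Time passes only in rows, so rows that do not move let the fingers close. It gives the time, the measured TCP pose, the force, the opening and the grip force at its end, in the units of the state.
- manip.sense(): the state, without advancing time (a new reading comes with each control period).
- manip.snapshot(name): name is "scene" or "top"; returns a dict with "img" (420x560x3 uint8, red, green, blue), "fx", "fy", "cx", "cy" (pixels), "k1" (the pictures are not rectified: a ray, as slopes to the right and down, at radius r is drawn at 1 + k1 r^2 times it, then the intrinsics apply), "world_to_cam" (4x4, takes a point from world to camera coordinates). Camera axes: x right, y down, z forward; pixel columns grow to the right and rows downward; lengths in m; the calibration is good to about 2 mm. A picture is of the moment at which its call begins. There is no depth.
- manip.sign_off(): hands the job in; it is judged then, once.
Trained networks look in the newest picture that a camera, given by its name, has taken for a name from the list of things; names that differ only in an ending like _2 or _b are one class to them, and where a whole thing is asked for, a point or a joint stands for the part that bears it (a point fixed in the world has none). Each returns a list of dicts, best first, with "confidence" (0 to 1); they miss things now and then, are a little off and sometimes report something else, mostly with a low value. They report only what shows in the picture. A call takes as long as a camera call. They do not tell look-alikes from the thing itself.
- manip.spot_in(label, camera): "xyz" ([x, y, z] in m, in world coordinates, good to about 4 mm: the middle of the surface that is visible of it).
- manip.mark_of(label, camera): "xyz" ([x, y, z] in m, in world coordinates, good to about 4 mm: a listed point, or the origin of a listed thing).
The state is a dict: "t": time; "q": joint angles; "qd": joint speeds; "tau": joint torques, N m; "tcp_pos": TCP position; "tool_rot": TCP orientation; "force": force on the tool from outside, world axes, zero at the start; "ft_torque": the same for the moment, N m; "finger_gap": opening from 0.0 (shut) to 1.0 (fully open); "gripper_force": force on a finger pad.
Only numpy, scipy, OpenCV 4.12 (cv2) and the standard library are available. Lean on these libraries where they do the work, as an engineer would, in place of code of your own. Each camera call takes 0.05 s, during which the arm holds its last target. There are 200 camera calls.

## Working session

There is one attempt and no reset: what is moved stays moved. The work goes in short steps, Python scripts to look and compute and a tool call to move; the robot and the scene stay as the last step left them, time stands still between calls to the robot, and variables do not carry over. Pictures are saved under pics/ and viewed, at most 10 in all, crops included, and the job is handed in when it is done.

Besides the shell and the picture viewer there is one more tool, called as a command line: name --argument value ..., lists and objects as JSON in quotes. move_arm: Moves the arm, as the interface text tells. Its arguments: {"type":"object","properties":{"increments":{"type":"array","items":{"type":"array","items":{"type":"array","items":{"type":"number"}}}},"newtons":{"type":"number"}},"required":["increments"]}

```bash
mkdir -p pics; ls; cat > h.py <<'E'
from station import manip
import numpy as np, cv2
def snap(n,save=None):
    s=manip.snapshot(n)
    if save: cv2.imwrite('pics/'+save,cv2.cvtColor(s['img'],cv2.COLOR_RGB2BGR))
    return s
def proj(s,P):
    p=s['world_to_cam']@np.append(P,1); a,b=p[0]/p[2],p[1]/p[2]; k=1+s['k1']*(a*a+b*b)
    return np.array([s['fx']*a*k+s['cx'],s['fy']*b*k+s['cy']])
def ray(s,u,v,z):
    a,b=(u-s['cx'])/s['fx'],(v-s['cy'])/s['fy']; x,y=a,b
    for _ in range(20):
        k=1+s['k1']*(x*x+y*y); x,y=a/k,b/k
    T=s['world_to_cam']; R=T[:3,:3]; o=-R.T@T[:3,3]; d=R.T@np.array([x,y,1.])
    return o+d*(z-o[2])/d[2]
E
python3 - <<'E'
from h import *
np.set_printoptions(precision=4,suppress=True)
for c in ['top','scene']:
    s=snap(c,c+'0.png'); print(c,s['fx'],s['k1'],s['world_to_cam'].tolist())
    for l in ['tray','place0','place1','place2','place3','holder_floor','logger_center','dish0_center','dish2_center','tape','glue','spatula']:
        for d in manip.mark_of(l,c)[:6]: print(l,np.round(d['xyz'],4),round(d['confidence'],2),proj(s,d['xyz']).round())
print(manip.sense())
E
```

```text
pics
top 541.0293060762191 -0.08505201709959295 [[-0.02647547457035053, -0.9995346174633849, -0.015152482918624841, 0.043989201018483866], [-0.9933084790073403, 0.028009086261302475, -0.11204354786836711, 0.5876886906580004], [0.11241581195898946, 0.012084683658723132, -0.9935877644387885, 1.228479410855514], [0.0, 0.0, 0.0, 1.0]]
tray [0.4939 0.0812 0.0138] 0.71 [261. 253.]
tray [0.5877 0.0079 0.0016] 0.68 [291. 213.]
place0 [0.5951 0.0089 0.0192] 0.88 [290. 209.]
place0 [0.5879 0.1141 0.0155] 0.67 [246. 213.]
place0 [0.6837 0.0177 0.0169] 0.6 [285. 172.]
place0 [0.6789 0.1189 0.014 ] 0.59 [243. 176.]
place0 [0.6452 0.0148 0.0151] 0.41 [287. 188.]
place1 [0.5951 0.0089 0.0192] 0.88 [290. 209.]
place1 [0.5879 0.1141 0.0155] 0.67 [246. 213.]
place1 [0.6837 0.0177 0.0169] 0.6 [285. 172.]
place1 [0.6789 0.1189 0.014 ] 0.59 [243. 176.]
place1 [0.6452 0.0148 0.0151] 0.41 [287. 188.]
place2 [0.5951 0.0089 0.0192] 0.88 [290. 209.]
place2 [0.5879 0.1141 0.0155] 0.67 [246. 213.]
place2 [0.6837 0.0177 0.0169] 0.6 [285. 172.]
place2 [0.6789 0.1189 0.014 ] 0.59 [243. 176.]
place2 [0.6452 0.0148 
[... 2629 characters left out ...]
6471 -0.0939 -0.0004] 0.35 [253. 277.]
tape [0.5898 0.1162 0.0127] 0.22 [294. 217.]
glue [ 0.6243 -0.3162 -0.001 ] 0.6 [174. 329.]
spatula [ 0.6597  0.4041 -0.0013] 0.71 [378. 182.]
spatula [ 0.4515 -0.2781  0.0386] 0.17 [138. 266.]
{'t': 1.3, 'q': array([ 1.1685,  0.5275,  1.4327, -0.    ,  1.1814, -0.1785]), 'qd': array([ 0.0007,  0.0004,  0.0002, -0.0007,  0.0003,  0.0003]), 'tau': array([ -0.0004, -44.2318, -17.8418,  -0.0003,   0.0008,   0.    ]), 'tcp_pos': array([0.1387, 0.6094, 0.2313]), 'tool_rot': array([0.1117, 0.9937, 0.    , 0.    ]), 'force': array([-1.969 , -0.5129,  0.4251]), 'ft_torque': array([0.0216, 0.0075, 0.0014]), 'gripper_force': 0.0, 'finger_gap': 0.9950714936910662}
```

```bash
python3 - <<'E'
import cv2
a=cv2.imread('pics/top0.png'); cv2.imwrite('pics/top0c.png',cv2.resize(a[90:390,100:500],(800,600),interpolation=cv2.INTER_CUBIC))
E
```

```text
(no output)
```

View pics/top0c.png

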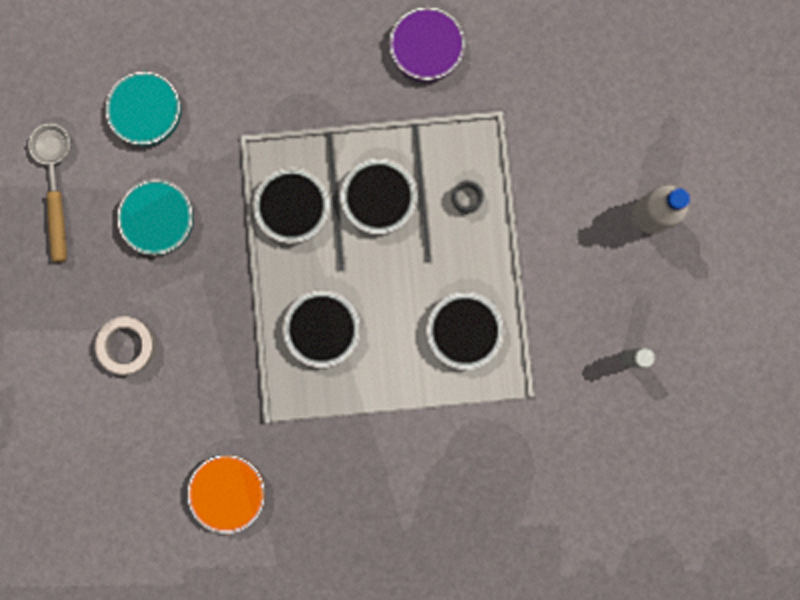

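View pics/scene0.png

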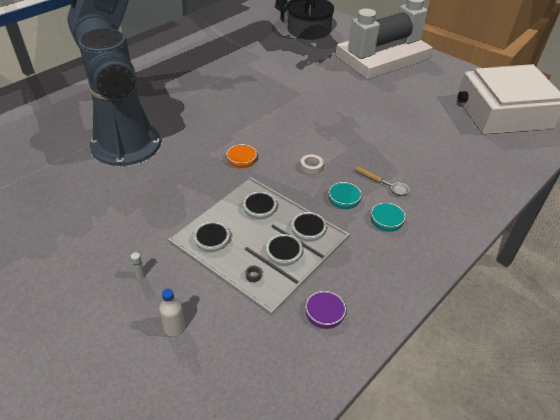

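The real dishes have black film and sit on the tray, at crop pixels (290,206), (378,196), (320,329) and (465,330). The look-alikes are turquoise at (143,107) and (155,217), purple at (427,43) and orange at (226,494). The logger is at (645,357), which could be confused with the bottle at (665,205). The ring is at (467,197). Next I'll measure precisely.

```bash
cat >> h.py <<'E'
def tray_pts(p,L):  # p=x,y,yaw
    c,s_=np.cos(p[2]),np.sin(p[2]); return [np.array([p[0]+c*x-s_*y,p[1]+s_*x+c*y,z]) for x,y,z in L]
def totray(p,P):
    d=np.array(P[:2])-p[:2]; c,s_=np.cos(p[2]),np.sin(p[2]); return np.array([c*d[0]+s_*d[1],-s_*d[0]+c*d[1]])
def dark(s,zf=0.022,amin=150):
    g=s['img'].max(2); m=(g<55).astype(np.uint8)
    n,l,st,ce=cv2.connectedComponentsWithStats(m); out=[]
    for i in range(1,n):
        if st[i,4]>amin: out.append((st[i].tolist(),ce[i],ray(s,*ce[i],zf)))
    return out
E
python3 - <<'E'
from h import *
from scipy.optimize import least_squares
np.set_printoptions(precision=4,suppress=True)
S={c:manip.snapshot(c) for c in ['top','scene']}
# tray: refine corners by quad contour of bright region in each view
for c,s in S.items():
    hsv=cv2.cvtColor(s['img'],cv2.COLOR_RGB2HSV)
    p0=np.array([.59,.006,.09])
    L=[(151,159,9),(151,-159,9),(-193,-159,9),(-193,159,9)]; L=[tuple(np.array(a)/1000.) for a in L]
    print(c,[proj(s,q).round(1) for q in tray_pts(p0,L)])
    for d in dark(s): print(d[0],d[1].round(1),d[2].round(4))
u=S['top']
C=[(221.5,158.5),(351,146.5),(366.5,288.5),(232.5,301)]
f=lambda p:np.concatenate([proj(u,q)-c for q,c in zip(tray_pts(p,L),C)])
r=least_squares(f,[.59,.0,.1]); print(r.x,r.fun.round(1))
E
```

```text
top [array([218.6, 157.4]), array([349.4, 142. ]), array([368.4, 284.7]), array([233.7, 300.6])]
[274, 173, 31, 31, 748] [288.9 187.6] [0.6453 0.0104 0.022 ]
[230, 177, 31, 31, 747] [245.2 192.1] [0.6375 0.1141 0.022 ]
[245, 239, 32, 31, 778] [260.4 254. ] [0.4906 0.0813 0.022 ]
[317, 240, 32, 31, 782] [332.3 254.9] [ 0.4838 -0.0863  0.022 ]
scene [array([348.5, 232.3]), array([272.7, 312.7]), array([166. , 240.4]), array([247.1, 176.4])]
[94, 0, 26, 15, 206] [106.1   5.1] [-0.7916  0.4818  0.022 ]
[275, 0, 59, 40, 1772] [307.2  17.4] [-0.1345  1.0105  0.022 ]
[6, 23, 28, 52, 544] [19.6 48.2] [-0.6986  0.0475  0.022 ]
[376, 27, 36, 19, 289] [393.7  36.2] [0.2132 1.1286 0.022 ]
[96, 63, 95, 84, 2489] [130.5  94.2] [-0.1773  0.1538  0.022 ]
[27, 76, 20, 23, 227] [35.9 86.8] [-0.4286 -0.0434  0.022 ]
[497, 171, 63, 95, 1170] [523.5 225.4] [1.0383 0.5035 0.022 ]
[246, 194, 27, 19, 408] [259.2 202.9] [0.4941 0.0838 0.022 ]
[295, 215, 28, 20, 457] [308.5 224.4] [0.641  0.1166 0.022 ]
[197, 224, 29, 22, 488] [211.1 234.4] [ 0.4873 -0.0838  0.022 ]
[269, 237, 30, 22, 526] [283.8 247.6] [0.6488 0.013  0.022 ]
[0.5842 0.0048 0.0645] [-1.  -0.6  0.8 -0.7  0.7  0.6 -0.5  0.6]
```

```bash
python3 - <<'E'
import cv2
a=cv2.imread('pics/top0.png'); cv2.imwrite('pics/top0d.png',cv2.resize(a[140:310,180:400],(792,612)[:1]+(600,),interpolation=cv2.INTER_CUBIC))
E
```

```text
(no output)
```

View pics/top0d.png

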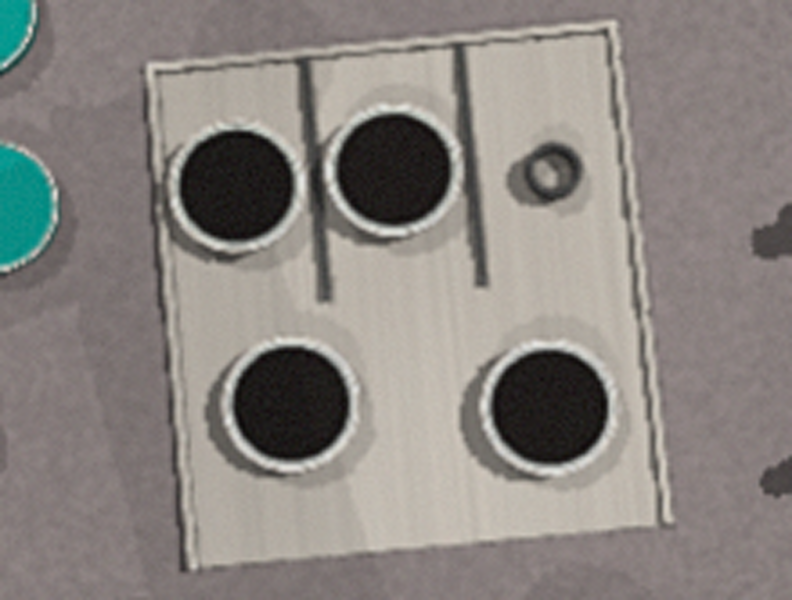

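Top and scene views agree to about 3 mm. In the tray frame (tray at about (0.586, 0.006), yaw 3.7°) the dishes are at d0 (60,106), d1 (61,2), d2 (-89,82) and d3 (-106,-84) mm. My plan is to use the half-open fingers as a fork and push d2, then d3, which will carry d0 and d1 home.

move_arm --increments '[[[-0.41,0.0226,-0.0408,-0.01,2],[-0.41,0.0226,-0.0408,-0.01,2],[-0.41,0.0226,-0.0408,-0.01,2],[-0.41,0.0226,-0.0408,-0.01,2],[-0.41,0.0226,-0.0408,-0.01,2],[-0.41,0.0226,-0.0408,-0.01,2],[-0.41,0.0226,-0.0408,-0.01,2],[-0.41,0.0226,-0.0408,-0.01,2]]]'

```text
t: 2.2
tcp_pos: [0.3205, 0.2817, 0.1513]
tool_rot: [-0.029, 1.0, 0.0, 0.001]
force: [0.1, -0.4, -0.4]
finger_gap: 0.704
gripper_force: 0.0
```

move_arm --increments '[[[-0.41,0.0188,-0.034,-0.01,0.5],[-0.41,0.0188,-0.034,-0.01,0],[-0.41,0.0188,-0.034,-0.01,0],[-0.41,0.0188,-0.034,-0.01,0],[-0.41,0.0188,-0.034,-0.02,0],[-0.41,0.0188,-0.034,-0.04,0],[-0.41,0,0,-0.02,0],[-0.41,0,0,0,0]]]'

```text
t: 3.0
tcp_pos: [0.4299, 0.0814, 0.0334]
tool_rot: [-0.031, 1.0, 0.0, -0.002]
force: [-0.5, 0.3, 0.5]
finger_gap: 0.703
gripper_force: 0.0
```

move_arm --increments '[[[-0.41,0,0,-0.02,0],[-0.41,0,0,-0.008,0],[-0.41,0,0,0,0]]]'

```text
t: 3.3
tcp_pos: [0.4298, 0.0831, 0.0075]
tool_rot: [-0.033, 0.999, 0.0, -0.001]
force: [-0.4, 0.7, 0.9]
finger_gap: 0.71
gripper_force: 0.0
```

```bash
python3 - <<'E'
from h import *
q=manip.sense(); print(q['tcp_pos'],q['tool_rot'],q['force'],q['q'])
import cv2
s=snap('scene'); t=snap('top')
a=cv2.resize(s['img'][140:290,150:350],(800,600),interpolation=cv2.INTER_CUBIC)
b=cv2.resize(t['img'][140:310,190:390],(800,600),interpolation=cv2.INTER_CUBIC)
m=cv2.resize(np.hstack([a,b]),(800,300),interpolation=cv2.INTER_AREA)
cv2.imwrite('pics/a1.png',cv2.cvtColor(m,cv2.COLOR_RGB2BGR))
E
```

```text
[0.42979154 0.08310828 0.00745703] [-3.26947066e-02  9.99465209e-01  5.98866328e-05 -5.89589305e-04] [-0.35030724  0.68809893  0.89350166] [-6.53579010e-02  7.33420115e-01  2.05067473e+00  1.06958527e-05
  3.58683044e-01 -1.70156532e+00]
```

View pics/a1.png

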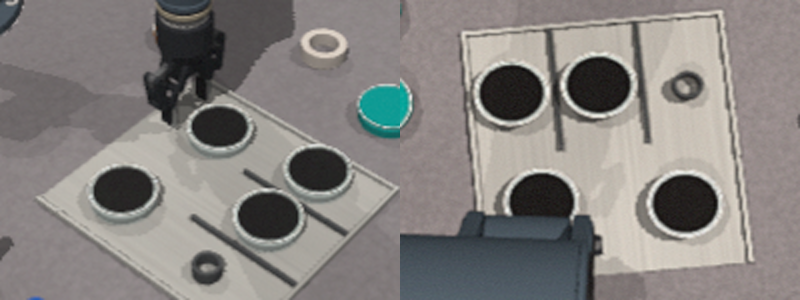

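move_arm --increments '[[[-0.41,0,-0.0045,-0.004,0],[-0.41,0.008,0.0006,0,0],[-0.41,0.008,0.0006,0,0],[-0.41,0.0075,0.0033,0,0],[-0.41,0.0095,0.0042,0,0],[-0.41,0.0095,0.0042,0,0],[-0.41,0.0095,0.0042,0,0],[-0.41,0.0095,0.0042,0,0]]]'

```text
t: 4.2
tcp_pos: [0.4924, 0.0998, 0.0035]
tool_rot: [-0.032, 0.999, -0.0, -0.0]
force: [-1.8, -1.5, 1.5]
finger_gap: 0.708
gripper_force: 1.1
```

```bash
cat >> h.py <<'E'
TR=np.array([.586,.006,.0645])
def dishes():
    q=manip.sense(); print('tcp',q['tcp_pos'].round(4),'tray',(totray(TR,q['tcp_pos'])*1000).round(1),'F',q['force'].round(1),'q6',q['q'][5].round(2))
    for c,off in [('top',np.array([.0017,.0013])),('scene',np.array([-.0017,-.0013]))]:
        s=snap(c)
        for d in dark(s,amin=100):
            p=d[2]; 
            if abs(p[0]-.58)<.22 and -.16<p[1]<.2: print(c,d[0][4],(totray(TR,p[:2]+off)*1000).round(1))
E
python3 -c "
from h import *
dishes()"
```

```text
tcp [0.4924 0.0998 0.0035] tray [-87.4  99.7] F [-1.8 -1.5  1.5] q6 -1.66
top 744 [61.4  1.8]
top 745 [ 60.1 105.8]
top 365 [-52.2  93.4]
top 777 [-106.1  -84.2]
top 336 [-218.2   76.1]
scene 1070 [-137.   161.2]
scene 416 [-40.   98.3]
scene 453 [ 60.3 105.7]
scene 485 [-105.9  -84.5]
scene 523 [61.5  1.8]
```

move_arm --increments '[[[-0.41,0.0058,0.003,0,0],[-0.41,0.0058,0.003,0,0],[-0.41,0.006,0.0004,0,0],[-0.41,0.006,0.0004,0,0],[-0.41,0.006,0.0004,0,0],[-0.41,0.005,0.0003,0,0],[-0.41,0.004,0.0003,0,0],[-0.41,0,0,0,0]]]'

```text
t: 5.1
tcp_pos: [0.5317, 0.107, 0.0035]
tool_rot: [-0.032, 0.999, -0.0, 0.001]
force: [0.3, 0.9, -0.5]
finger_gap: 0.707
gripper_force: 0.0
```

```bash
python3 -c "
from h import *
dishes()"
```

```text
tcp [0.5317 0.107  0.0035] tray [-47.6 104.3] F [ 0.3  0.9 -0.5] q6 -1.64
top 738 [ 87.2 106. ]
top 742 [61.3  1.8]
top 189 [-47.7 102.4]
top 776 [-106.1  -84.2]
top 286 [-77.6 151.9]
top 359 [-201.1   88. ]
scene 1068 [-97.  165.2]
scene 432 [ -3.  102.2]
scene 468 [ 87.3 105.5]
scene 486 [-106.   -84.5]
scene 525 [61.4  1.8]
```

move_arm --increments '[[[-0.41,0.004,0.0003,0,0],[-0.41,0.004,0.0003,0,0],[-0.41,0.002,0.0001,0,0],[-0.41,0.001,0,0,0],[-0.41,0,0,0,0]]]'

```text
t: 5.7
tcp_pos: [0.5416, 0.1079, 0.0034]
tool_rot: [-0.032, 0.999, -0.0, 0.0]
force: [-0.5, 0.5, 0.6]
finger_gap: 0.704
gripper_force: 0.6
```

move_arm --increments '[[[-0.41,0.0015,0,0,0],[-0.41,0,0,0,0]]]'

```text
t: 5.9
tcp_pos: [0.5429, 0.1078, 0.0034]
tool_rot: [-0.032, 0.999, 0.0, -0.0]
force: [-1.1, 1.0, 0.5]
finger_gap: 0.706
gripper_force: 0.8
```

```bash
python3 -c "
from h import *
dishes()"
```

```text
tcp [0.5429 0.1078 0.0034] tray [-36.4 104.4] F [-1.1  1.   0.5] q6 -1.64
top 732 [ 98.  106.4]
top 741 [61.4  1.8]
top 231 [-28.  100.1]
top 293 [-66.3 149.4]
top 777 [-106.   -84.2]
top 333 [-194.4   88.6]
scene 1062 [-84.2 165.5]
scene 435 [  8.1 102.4]
scene 469 [ 98.3 106.2]
scene 486 [-106.   -84.5]
scene 524 [61.5  1.8]
```

move_arm --increments '[[[-0.41,0.001,0.0001,0,0],[-0.41,0,0,0,0]]]'

```text
t: 6.2
tcp_pos: [0.5441, 0.1079, 0.0034]
tool_rot: [-0.032, 0.999, -0.0, 0.0]
force: [-1.7, -0.0, -0.4]
finger_gap: 0.707
gripper_force: 0.7
```

move_arm --increments '[[[-0.41,0.001,0,0,0],[-0.41,0,0,0,0]]]'

```text
t: 6.4
tcp_pos: [0.5452, 0.1079, 0.0034]
tool_rot: [-0.032, 0.999, -0.0, 0.0]
force: [-1.4, -0.4, 0.5]
finger_gap: 0.708
gripper_force: 0.7
```

move_arm --increments '[[[-0.41,0.001,0.0001,0,0],[-0.41,0,0,0,0]]]'

```text
t: 6.6
tcp_pos: [0.5462, 0.108, 0.0034]
tool_rot: [-0.032, 0.999, -0.0, 0.0]
force: [-1.5, -0.2, -0.5]
finger_gap: 0.701
gripper_force: 0.7
```

move_arm --increments '[[[-0.41,0.001,0,0,0],[-0.41,0,0,0,0]]]'

```text
t: 6.8
tcp_pos: [0.5466, 0.108, 0.0034]
tool_rot: [-0.032, 0.999, 0.0, -0.0]
force: [-2.4, -0.7, -0.1]
finger_gap: 0.709
gripper_force: 1.1
```

```bash
python3 -c "
from h import *
dishes()"
```

```text
tcp [0.5466 0.108  0.0034] tray [-32.8 104.3] F [-2.4 -0.7 -0.1] q6 -1.64
top 732 [101.8 106.3]
top 742 [61.4  1.8]
top 217 [-25.  100.6]
top 300 [-62.6 152.4]
top 775 [-106.1  -84.2]
top 347 [-191.2   88.8]
scene 1053 [-80.7 165.8]
scene 435 [ 11.8 102.2]
scene 474 [101.7 105.9]
scene 485 [-105.9  -84.4]
scene 525 [61.4  1.7]
```

move_arm --increments '[[[-0.41,0.001,0,0,0],[-0.41,0,0,0,0]]]'

```text
t: 7.1
tcp_pos: [0.5468, 0.108, 0.0033]
tool_rot: [-0.032, 0.999, 0.0, -0.001]
force: [-5.3, -0.6, 1.7]
finger_gap: 0.707
gripper_force: 2.1
```

move_arm --increments '[[[-0.41,-0.03,-0.002,0,0],[-0.41,-0.02,0,0.03,-8.2],[-0.41,-0.0025,-0.017,0.03,-8.2],[-0.41,-0.0025,-0.017,0,-8.2],[-0.41,-0.0025,-0.017,0,-8.2],[-0.41,-0.0025,-0.018,0,-8.2],[-0.41,-0.0025,-0.018,0,-8.2],[-0.41,-0.0025,-0.018,0,-8.2]]]'

```text
t: 7.9
tcp_pos: [0.4854, -0.0003, 0.064]
tool_rot: [0.454, 0.891, 0.001, 0.003]
force: [0.3, -0.0, -0.4]
finger_gap: 0.708
gripper_force: 0.0
```

move_arm --increments '[[[-0.41,-0.0025,-0.02,0,-8.2],[-0.41,-0.0025,-0.02,0,-8.2],[-0.41,-0.0025,-0.02,0,-8.2],[-0.41,-0.0025,-0.02,0,-8.2],[-0.41,-0.0025,-0.02,0,-8.2],[-0.41,-0.0025,-0.02,0,-8.2],[-0.41,-0.0025,-0.02,0,-8.2],[-0.41,0,0,0,0]]]'

```text
t: 8.7
tcp_pos: [0.4681, -0.1426, 0.0639]
tool_rot: [0.826, 0.564, 0.001, 0.003]
force: [-0.4, -0.2, 0.6]
finger_gap: 0.703
gripper_force: 0.0
```

move_arm --increments '[[[-0.41,-0.0045,0.001,-0.03,0],[-0.41,0,0,-0.025,0],[-0.41,0.0025,0.007,0,0],[-0.41,0.0025,0.007,0,0],[-0.41,0.0012,0.007,0,0],[-0.41,0.0016,0.009,0,0],[-0.41,0.0016,0.009,0,0],[-0.41,0.0016,0.009,0,0]]]'

```text
t: 9.5
tcp_pos: [0.4725, -0.0892, 0.0092]
tool_rot: [0.825, 0.566, 0.0, 0.001]
force: [0.2, -2.3, 1.3]
finger_gap: 0.708
gripper_force: 0.7
```

```bash
python3 -c "
from h import *
dishes()"
```

```text
tcp [ 0.4725 -0.0892  0.0092] tray [-119.4  -87.7] F [ 0.2 -2.3  1.3] q6 -0.05
top 729 [101.9 106.4]
top 737 [61.3  1.8]
top 462 [ 23.  104.8]
scene 1226 [-151.7  -37.5]
scene 432 [ 12.1 102. ]
scene 472 [101.8 105.9]
scene 526 [61.4  1.8]
```

move_arm --increments '[[[-0.41,0.0017,0.0092,0,0],[-0.41,0.0017,0.0092,0,0],[-0.41,0.0017,0.0092,0,0],[-0.41,0.0017,0.0092,0,0],[-0.41,0.0014,0.008,0,0],[-0.41,0,0,0,0]]]'

```text
t: 10.2
tcp_pos: [0.48, -0.0439, 0.0084]
tool_rot: [0.824, 0.566, -0.0, -0.0]
force: [-1.0, -1.1, -0.5]
finger_gap: 0.708
gripper_force: 0.0
```

```bash
python3 -c "
from h import *
dishes()"
```

```text
tcp [ 0.48   -0.0439  0.0084] tray [-109.  -43.] F [-1.  -1.1 -0.5] q6 0.04
top 729 [101.8 106.4]
top 740 [61.4  1.8]
top 750 [ 11.7 102.4]
scene 1201 [-141.5    8.4]
scene 435 [ 11.9 102. ]
scene 471 [101.8 105.9]
scene 526 [61.4  1.8]
```

move_arm --increments '[[[-0.41,-0.007,-0.0186,0,0],[-0.41,-0.004,-0.009,0.045,0],[-0.41,-0.004,0.0084,0,-8.1],[-0.41,-0.004,0.0084,0,-8.1],[-0.41,-0.004,0.0084,0,-8.1],[-0.41,-0.004,0.0084,0,-8.1],[-0.41,-0.004,0.0084,0,-8.1],[-0.41,-0.004,0.0084,0,-8.1]]]'

```text
t: 11.1
tcp_pos: [0.4448, -0.0223, 0.0534]
tool_rot: [0.985, 0.173, -0.0, -0.0]
force: [-0.2, -0.4, 0.3]
finger_gap: 0.705
gripper_force: 0.0
```

move_arm --increments '[[[-0.41,-0.004,0.0084,0,-8.1],[-0.41,-0.004,0.0084,0,-8.1],[-0.41,0,0,0,0]]]'

```text
t: 11.4
tcp_pos: [0.4359, -0.0049, 0.0533]
tool_rot: [0.999, 0.036, -0.001, -0.0]
force: [-0.4, 0.7, -0.8]
finger_gap: 0.702
gripper_force: 0.0
```

```bash
python3 -c "
from h import *
dishes(); print(manip.sense()['tool_rot'])"
```

```text
tcp [ 0.4359 -0.0049  0.0533] tray [-150.5   -1.2] F [-0.4  0.7 -0.8] q6 1.23
top 733 [101.8 106.3]
top 745 [61.3  1.8]
top 749 [ 11.8 102.4]
top 507 [-79.5  -7.2]
top 770 [-198.5  -16.7]
scene 435 [ 11.9 102. ]
scene 444 [-89.2  -4.2]
scene 471 [101.8 105.9]
scene 525 [61.4  1.8]
[9.99314946e-01 3.70084721e-02 9.94713085e-05 3.46179151e-05]
```

move_arm --increments '[[[-0.41,0,-0.003,-0.03,0],[-0.41,0,0,-0.02,0],[-0.41,0.007,0.0005,0,0],[-0.41,0.007,0.0005,0,0],[-0.41,0.008,0.0015,0,0],[-0.41,0.009,0.0016,0,0],[-0.41,0.009,0.0016,0,0],[-0.41,0.009,0.0016,0,0]]]'

```text
t: 12.3
tcp_pos: [0.4871, -0.0011, 0.0041]
tool_rot: [0.999, 0.036, 0.0, 0.0]
force: [-1.1, -0.5, 1.8]
finger_gap: 0.705
gripper_force: 0.7
```

```bash
python3 -c "
from h import *
dishes()"
```

```text
tcp [ 0.4871 -0.0011  0.0041] tray [-99.2  -0.7] F [-1.1 -0.5  1.8] q6 1.27
top 726 [101.8 106.3]
top 739 [61.4  1.8]
top 746 [ 11.7 102.4]
top 152 [-29.9  -9.6]
scene 1144 [-151.1   52.9]
scene 434 [ 12.  101.9]
scene 469 [-52.4  -2.6]
scene 473 [101.6 106. ]
scene 523 [61.5  1.7]
```

move_arm --increments '[[[-0.41,0.008,0.0007,0,0],[-0.41,0.008,0.0006,0,0],[-0.41,0.007,0.0005,0,0],[-0.41,0.007,0.0005,0,0],[-0.41,0.007,0.0005,0,0],[-0.41,0.007,0.0004,0,0],[-0.41,0.005,0.0003,0,0],[-0.41,0.003,0.0002,0,0]]]'

```text
t: 13.2
tcp_pos: [0.5391, 0.0024, 0.0034]
tool_rot: [0.999, 0.036, 0.0, 0.0]
force: [-2.2, -1.1, 0.4]
finger_gap: 0.708
gripper_force: 0.9
```

```bash
python3 -c "
from h import *
dishes()"
```

```text
tcp [0.5391 0.0024 0.0034] tray [-47.1  -0.6] F [-2.2 -1.1  0.4] q6 1.3
top 726 [101.8 106.3]
top 732 [87.5  2.4]
top 753 [ 11.7 102.1]
top 187 [-47.  -44.5]
top 181 [-68.5   6.4]
scene 1139 [-95.  51.]
scene 434 [ 11.9 102. ]
scene 471 [101.8 105.9]
scene 492 [-2.2 -2.1]
scene 542 [87.9  2.4]
```

move_arm --increments '[[[-0.41,0.004,0.0003,0,0],[-0.41,0.004,0.0003,0,0],[-0.41,0.002,0.0001,0,0],[-0.41,0.001,0.0001,0,0],[-0.41,0.001,0,0,0],[-0.41,0,0,0,0]]]'

```text
t: 13.9
tcp_pos: [0.5502, 0.0032, 0.0034]
tool_rot: [0.999, 0.036, 0.0, 0.0]
force: [-0.6, 0.2, -0.6]
finger_gap: 0.702
gripper_force: 0.5
```

move_arm --increments '[[[-0.41,0.001,0,0,0],[-0.41,0,0,0,0]]]'

```text
t: 14.1
tcp_pos: [0.5512, 0.0032, 0.0035]
tool_rot: [0.999, 0.036, 0.0, 0.0]
force: [-0.3, -0.5, 0.1]
finger_gap: 0.705
gripper_force: 0.5
```

move_arm --increments '[[[-0.41,0.001,0.0001,0,0],[-0.41,0,0,0,0]]]'

```text
t: 14.3
tcp_pos: [0.5523, 0.0033, 0.0034]
tool_rot: [0.999, 0.036, 0.0, 0.0]
force: [-0.7, 0.0, -0.4]
finger_gap: 0.705
gripper_force: 0.5
```

move_arm --increments '[[[-0.41,0.001,0,0,0],[-0.41,0,0,0,0]]]'

```text
t: 14.5
tcp_pos: [0.5533, 0.0033, 0.0035]
tool_rot: [0.999, 0.036, 0.0, 0.0]
force: [-1.3, -0.1, -1.1]
finger_gap: 0.705
gripper_force: 0.5
```

move_arm --increments '[[[-0.41,0.001,0,0,0],[-0.41,0,0,0,0]]]'

```text
t: 14.7
tcp_pos: [0.5536, 0.0034, 0.0034]
tool_rot: [0.999, 0.036, -0.001, -0.0]
force: [-2.5, -0.0, 1.3]
finger_gap: 0.706
gripper_force: 1.0
```

```bash
python3 -c "
from h import *
dishes()"
```

```text
tcp [0.5536 0.0034 0.0034] tray [-32.5  -0.5] F [-2.5 -0.   1.3] q6 1.3
top 731 [101.9   2.7]
top 726 [101.7 106.4]
top 709 [ 12.4 104. ]
top 205 [-28.4 -43.1]
top 184 [-50.6  20.3]
scene 315 [-202.   202.9]
scene 1103 [-79.   50.8]
scene 435 [ 11.8 102.1]
scene 472 [101.8 105.9]
scene 502 [12.1 -2.1]
scene 540 [101.8   2.7]
```

move_arm --increments '[[[-0.41,0.001,0,0,0],[-0.41,-0.025,-0.0015,0,0],[-0.41,-0.015,-0.001,0.03,0],[-0.41,0,0,0.05,0],[-0.8,-0.006,-0.03,0.05,0],[-0.8,-0.006,-0.035,0.02,0],[-0.8,-0.006,-0.035,0,0],[-0.8,-0.006,-0.035,0,0]]]'

```text
t: 15.6
tcp_pos: [0.4939, -0.1318, 0.148]
tool_rot: [0.999, 0.036, 0.003, 0.002]
force: [0.1, -0.8, -0.2]
finger_gap: 0.897
gripper_force: 0.0
```

```bash
python3 - <<'E'
from h import *
q=manip.sense(); print(q['tcp_pos'],q['force'],q['q'][5])
T=[]
S={}
for c,(u0,v0) in [('top',(415,269)),('scene',(139,265))]:
    s=snap(c); S[c]=s; im=s['img'][v0-30:v0+30,u0-30:u0+30]
    T.append(cv2.resize(im,(300,300),interpolation=cv2.INTER_CUBIC))
    print(c,[(np.round(d['xyz'],4),round(d['confidence'],2)) for d in manip.mark_of('logger_center',c)[:2]],[(np.round(d['xyz'],4),round(d['confidence'],2)) for d in manip.mark_of('holder_floor',c)[:2]])
for c in S:
    s=S[c]; P=[.6428,-.095,.023]; u0,v0=proj(s,P).round().astype(int); im=s['img'][v0-20:v0+20,u0-20:u0+20]; print(c,u0,v0)
    T.append(cv2.resize(im,(300,300),interpolation=cv2.INTER_CUBIC))
m=np.vstack([np.hstack(T[:2]),np.hstack(T[2:])]); cv2.imwrite('pics/lg.png',cv2.cvtColor(m,cv2.COLOR_RGB2BGR))
E
```

```text
[ 0.4938828  -0.13178399  0.14801018] [ 0.10892732 -0.78511154 -0.16476354] 1.018959462317413
top [(array([ 0.4469, -0.2758,  0.043 ]), 0.46)] [(array([ 0.6448, -0.0977,  0.0026]), 0.76)]
scene [(array([ 0.4523, -0.278 ,  0.0391]), 0.68)] [(array([ 0.6452, -0.0946,  0.0027]), 0.76)]
top 334 187
scene 251 270
```

View pics/lg.png

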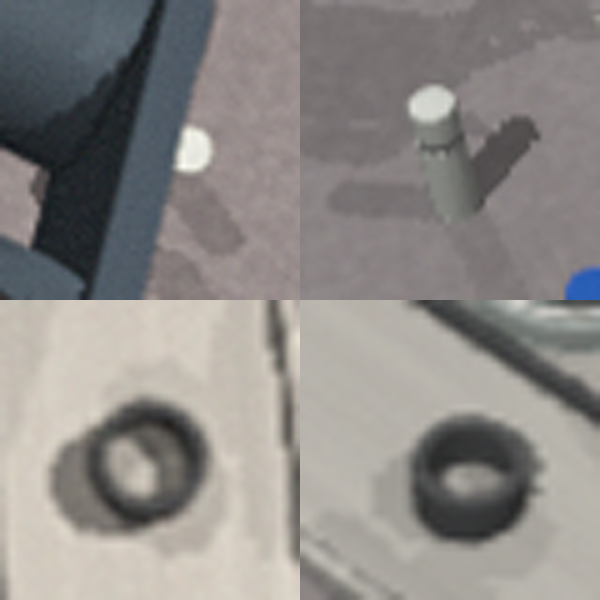

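```bash
python3 - <<'E'
from h import *
S={c:snap(c) for c in ['top','scene']}
for n,z,px in [('logger',.076,dict(top=(422.6,268.6),scene=(135.2,255.4))),('ring',.023,dict(top=(333.3,188.0),scene=(253.4,270.6)))]:
    r=[ray(S[c],*px[c],z)[:2].round(4) for c in px]; print(n,r,np.mean(r,0))
E
```

```text
logger [array([ 0.4458, -0.2829]), array([ 0.4511, -0.2792])] [ 0.44845 -0.28105]
ring [array([ 0.6413, -0.0944]), array([ 0.6467, -0.0918])] [ 0.644  -0.0931]
```

move_arm --increments '[[[-1,-0.0115,-0.037,0,0],[-1,-0.0115,-0.037,0,0],[-1,-0.0115,-0.037,0,0],[-1,-0.0105,-0.036,0,0],[-1,0,0,-0.03,0],[-1,0,0,-0.04,0],[-1,0,0,-0.04,0],[-1,0,0,0,0]]]'

```text
t: 16.8
tcp_pos: [0.4443, -0.2732, 0.0312]
tool_rot: [0.999, 0.036, -0.004, -0.004]
force: [-0.4, 0.2, 0.2]
finger_gap: 1.002
gripper_force: 0.0
```

```bash
python3 - <<'E'
from h import *
q=manip.sense(); print(q['tcp_pos'],q['force'],q['tool_rot'])
s=snap('scene'); im=cv2.resize(s['img'][205:305,90:200],(660,600),interpolation=cv2.INTER_CUBIC)
cv2.imwrite('pics/g1.png',cv2.cvtColor(im,cv2.COLOR_RGB2BGR))
E
```

```text
[ 0.44433651 -0.27321464  0.03119692] [-0.44402785  0.15967803  0.15000557] [ 0.99932911  0.03612656 -0.00416049 -0.00434715]
```

View pics/g1.png

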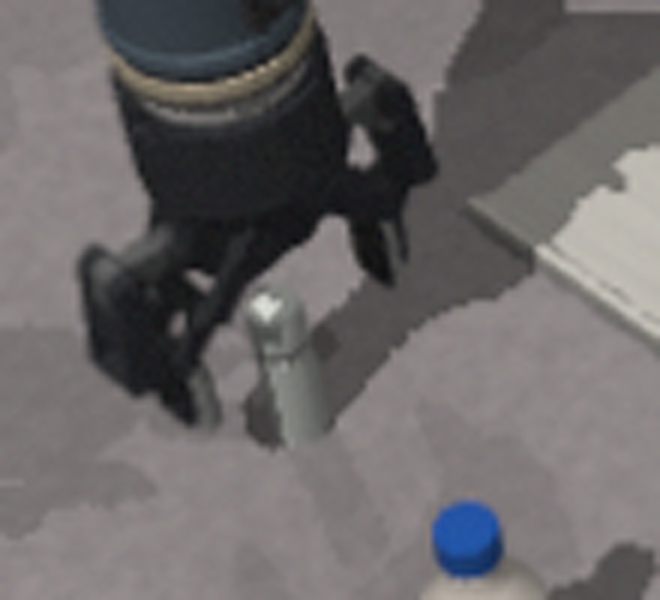

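move_arm --increments '[[[-1,0.004,-0.005,0.002,0],[-0.2,0,0,0,0],[0.2,0,0,0,0],[0.4,0,0,0,0],[0.6,0,0,0,0],[0.8,0,0,0,0],[0.8,0,0,0,0],[0.8,0,0,0,0]]]' --newtons 35

```text
t: 17.65
tcp_pos: [0.4511, -0.2818, 0.0388]
tool_rot: [0.999, 0.036, 0.0, 0.0]
force: [-0.7, 1.0, 6.7]
finger_gap: 0.245
gripper_force: 35.6
```

move_arm --increments '[[[0.8,0,0,0.02,0],[0.8,0,0,0.03,0],[0.8,0.032,0.031,0,0],[0.8,0.032,0.031,0,0],[0.8,0.032,0.031,0,0],[0.8,0.032,0.031,0,0],[0.8,0.032,0.031,0,0],[0.8,0.032,0.031,0,0]]]'

```text
t: 18.45
tcp_pos: [0.6436, -0.0942, 0.0875]
tool_rot: [0.999, 0.036, -0.001, -0.0]
force: [0.5, -1.4, -1.8]
finger_gap: 0.247
gripper_force: 35.2
```

move_arm --increments '[[[0.8,0,0,-0.01,0],[0.8,0,0,0,0],[0.8,0,0,0,0]]]'

```text
t: 18.75
tcp_pos: [0.6413, -0.096, 0.0771]
tool_rot: [0.999, 0.035, -0.002, -0.0]
force: [0.1, -0.2, -2.1]
finger_gap: 0.25
gripper_force: 35.2
```

```bash
python3 - <<'E'
from h import *
q=manip.sense(); print(q['tcp_pos'],q['force'],q['tool_rot'],q['finger_gap'])
T=[]
for c in ['top','scene']:
    s=snap(c); u0,v0=proj(s,[.645,-.095,.04]).round().astype(int); print(c,u0,v0)
    T.append(cv2.resize(s['img'][v0-25:v0+25,u0-25:u0+25],(400,400),interpolation=cv2.INTER_CUBIC))
cv2.imwrite('pics/r1.png',cv2.cvtColor(np.hstack(T),cv2.COLOR_RGB2BGR))
E
```

```text
[ 0.64134281 -0.09599713  0.07706058] [ 0.1367598  -0.23602195 -2.14212961] [ 9.99372495e-01  3.53820324e-02 -1.60448563e-03 -3.92512214e-04] 0.2501106221395984
top 334 185
scene 252 266
```

View pics/r1.png

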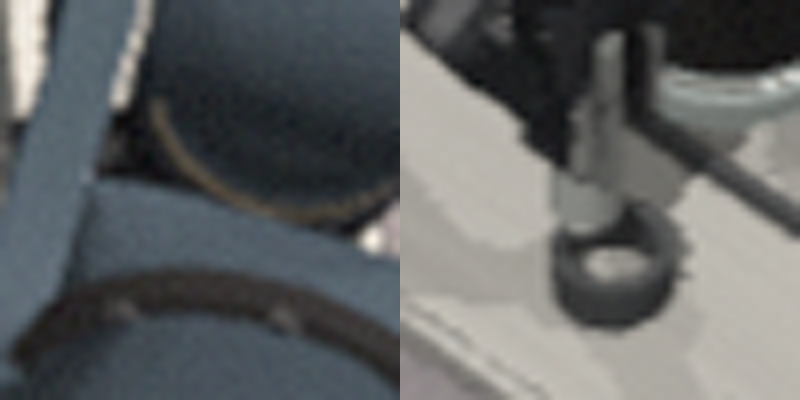

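```bash
python3 - <<'E'
from h import *
s=snap('scene')
print(ray(s,249.8,266.6,.038)[:2], ray(s,253.4,270.6,.023)[:2])
# refine edges: print rows through logger bottom and ring
g=s['img'].astype(int).mean(2).astype(int)
for v in range(260,284): print(v,g[v,238:268])
E
```

```text
[ 0.64058093 -0.0976753 ] [ 0.6466696  -0.09183108]
260 [181 179 179 178 176 154 109  52  30  26  80 104  93  80  80  92  97 106
 109 109 108 103  86  53  41  44  48  53  72  88]
261 [182 180 179 179 178 176 170 135  55  38  82 106  94  86  89  91  95 106
 110 109 109 109 107  89  61  46  42  58  78  83]
262 [181 181 181 180 179 179 181 155 105  86  89 102  91  87  88  91  96 105
 109 109 109 109 110 107  89  70  71  68  65  77]
263 [180 181 182 181 181 181 178 157 125 126 111  86  85  86  90  91  95 106
 109 109 109 109 110 110 108 136 159 128  81  63]
264 [183 180 179 181 182 180 180 158 125 133 130 125 121 108  96 104  99 107
 108 109 108 110 109 110 142 177 181 165 134  98]
265 [180 181 181 181 180 182 182 159 125 132 134 132 129 121 111 104  91  90
 105 109 109 108 111 111 147 182 183 180 176 166]
266 [179 179 182 181 179 181 181 158 125 133 134 132 127 123 113 104  84  63
  67  77  97 109 111 141 176 184 184 183 184 183]
267 [180 179 179 180 180 179 179 166 140 131 134 131 128 123 112 104  79  43
  62  80  90  96 137 175 181 182 184 183 183 184]
268 [182 182 178 179 180 181 181
[... 1299 characters left out ...]
 60  60  58  56
  52  52  48  46  90 142 167 173 181 183 183 180]
279 [176 176 178 179 173 163 161 158 131  76  55  57  56  58  56  56  55  55
  53  50  49  73 129 161 167 169 175 180 183 182]
280 [181 182 183 183 181 173 163 163 156 126  78  57  56  57  55  56  52  52
  53  50  75 124 160 168 166 166 170 176 181 181]
281 [181 182 181 183 184 181 172 160 161 155 132  92  67  55  56  56  54  52
  78 126 154 161 165 164 166 166 171 178 182 180]
282 [185 183 180 180 182 184 181 179 179 181 170 146 141 140 123 114 108 135
 154 163 169 169 167 165 164 167 174 181 180 182]
283 [186 185 184 184 182 182 184 185 184 185 184 174 166 165 161 161 158 165
 170 168 169 170 169 166 166 171 177 182 182 179]
```

move_arm --increments '[[[0.8,0.006,0.0045,-0.009,0],[0.8,0,0,0,0],[0.8,0,0,0,0]]]'

```text
t: 19.2
tcp_pos: [0.6488, -0.0914, 0.0687]
tool_rot: [0.999, 0.035, -0.0, -0.0]
force: [-0.7, 0.2, -1.5]
finger_gap: 0.248
gripper_force: 35.2
```

```bash
python3 - <<'E'
from h import *
q=manip.sense(); print(q['tcp_pos'],q['force'],q['tool_rot'],q['finger_gap'])
s=snap('scene'); u0,v0=252,266
cv2.imwrite('pics/r2.png',cv2.cvtColor(cv2.resize(s['img'][v0-25:v0+25,u0-25:u0+25],(500,500),interpolation=cv2.INTER_CUBIC),cv2.COLOR_RGB2BGR))
E
```

```text
[ 0.64876957 -0.09136701  0.06866657] [-0.71486488  0.18684979 -1.53139485] [ 9.99369705e-01  3.54967332e-02 -3.97937552e-04 -1.25398513e-04] 0.24768708259849884
```

View pics/r2.png

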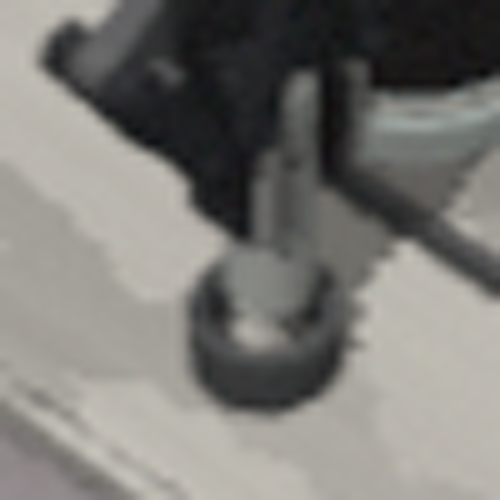

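move_arm --increments '[[[0.8,-0.0012,0.0004,-0.004,0],[0.8,0,0,-0.004,0],[0.8,0,0,-0.002,0],[0.8,0,0,0,0]]]'

```text
t: 19.65
tcp_pos: [0.6474, -0.0908, 0.0585]
tool_rot: [0.999, 0.036, -0.001, -0.0]
force: [-0.4, 0.2, -0.5]
finger_gap: 0.248
gripper_force: 35.2
```

move_arm --increments '[[[0.8,0,0,-0.002,0],[0.8,0,0,-0.002,0],[0.8,0,0,0,0]]]'

```text
t: 19.95
tcp_pos: [0.6476, -0.0908, 0.0548]
tool_rot: [0.999, 0.036, -0.0, -0.0]
force: [0.6, -0.3, -0.9]
finger_gap: 0.247
gripper_force: 35.2
```

Bottom at about z 16 mm, inside the ring, with no contact force. I'll keep lowering; the floor should be reached at TCP z of about 0.042.

move_arm --increments '[[[0.8,0,0,-0.003,0],[0.8,0,0,-0.003,0],[0.8,0,0,-0.003,0],[0.8,0,0,-0.001,0],[0.8,0,0,0,0]]]'

```text
t: 20.45
tcp_pos: [0.6476, -0.0908, 0.0447]
tool_rot: [0.999, 0.036, -0.0, -0.0]
force: [-0.5, -0.8, -1.3]
finger_gap: 0.244
gripper_force: 35.2
```

move_arm --increments '[[[0.8,0,0,-0.0015,0],[0.8,0,0,-0.001,0],[0.8,0,0,0,0]]]'

```text
t: 20.75
tcp_pos: [0.6477, -0.0909, 0.0425]
tool_rot: [0.999, 0.036, -0.0, -0.0]
force: [-0.0, -0.2, -1.6]
finger_gap: 0.246
gripper_force: 35.2
```

move_arm --increments '[[[0.8,0,0,-0.001,0],[0.8,0,0,0,0]]]'

```text
t: 20.95
tcp_pos: [0.648, -0.0909, 0.0418]
tool_rot: [0.999, 0.036, 0.0, 0.0]
force: [-0.1, 0.3, 0.2]
finger_gap: 0.253
gripper_force: 35.3
```

move_arm --increments '[[[0.8,0,0,-0.001,0],[0.8,0,0,0,0]]]'

```text
t: 21.15
tcp_pos: [0.6481, -0.0909, 0.0418]
tool_rot: [0.999, 0.036, 0.0, 0.0]
force: [-1.4, 0.6, 5.1]
finger_gap: 0.247
gripper_force: 35.9
```

move_arm --increments '[[[0.3,0,0,0,0],[0.1,0,0,0,0],[-0.2,0,0,0,0],[-0.2,0,0,0,0],[-0.2,0,0,0.03,0],[-0.2,0,0,0.04,0],[-0.2,0,0,0.04,0],[-0.2,0,0,0.04,0]]]'

```text
t: 21.95
tcp_pos: [0.6475, -0.0908, 0.1917]
tool_rot: [0.999, 0.036, -0.0, -0.0]
force: [0.8, -0.3, 0.4]
finger_gap: 0.596
gripper_force: 0.0
```

move_arm --increments '[[[-0.2,-0.02,-0.03,0.03,0],[-0.2,-0.04,-0.03,0,0],[-0.2,-0.04,-0.03,0,0],[-0.2,-0.04,-0.03,0,0],[-0.2,-0.04,-0.03,0,0],[-0.2,-0.04,-0.03,0,0],[-0.2,-0.03,-0.03,0,0],[-0.2,0,0,0,0]]]'

```text
t: 22.75
tcp_pos: [0.3948, -0.3042, 0.2207]
tool_rot: [0.999, 0.032, -0.0, 0.001]
force: [-0.0, 0.1, -0.2]
finger_gap: 0.599
gripper_force: 0.0
```

```bash
python3 - <<'E'
from h import *
dishes()
T=[]
for c in ['top','scene']:
    s=snap(c); u0,v0=proj(s,[.59,.02,.02]).round().astype(int)
    T.append(cv2.resize(s['img'][v0-80:v0+80,u0-100:u0+100],(800,640),interpolation=cv2.INTER_CUBIC))
    print([(np.round(d['xyz'],4),round(d['confidence'],2)) for d in manip.mark_of('logger_center',c)[:2]])
m=cv2.resize(np.hstack(T),(800,320),interpolation=cv2.INTER_AREA)
cv2.imwrite('pics/f.png',cv2.cvtColor(m,cv2.COLOR_RGB2BGR))
E
```

```text
tcp [ 0.3948 -0.3042  0.2207] tray [-210.8 -297.2] F [-0.   0.1 -0.2] q6 0.63
top 740 [101.9   2.7]
top 738 [101.8 106.3]
top 763 [12.  -2.3]
top 754 [ 11.8 102.4]
scene 436 [ 11.9 102.1]
scene 472 [101.8 105.9]
scene 499 [12.  -2.6]
scene 540 [101.8   2.7]
[(array([ 0.6434, -0.0889,  0.0453]), 0.67)]
[(array([ 0.6488, -0.0913,  0.043 ]), 0.73)]
```

View pics/f.png

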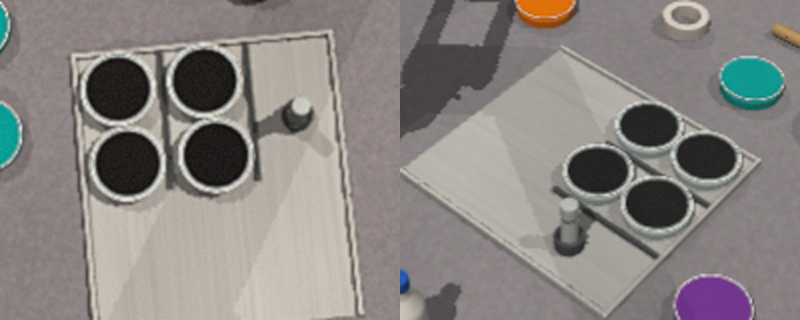

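The picture shows all four dishes home in the two ringless lanes, each pair touching. The logger stands upright in the ring, and the bystanders are where they were. I'm handing the job in.

```bash
python3 -c "
from station import manip
print(manip.sign_off())"
```

```text
the job is handed in; nothing more can be done
None
```

The job is handed in: all four dishes are home, two in each ringless lane and touching. The logger stands upright in the ring on the tray floor, and I left the tape roll, bottle and spoon alone. It took about 23 s; the verdict wasn't shown.

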